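# Spring check of a tilt stage on the weighing bench

## Robot

A 7-joint arm with a two-finger parallel gripper is mounted at the origin on the work surface. World frame = base frame: x ahead of the robot, y to its left, z up, the work surface at z = 0. Lengths are in m, angles in degrees, forces in N, time in s.
With the tool pointing down it reaches from about 0.425 to 1.025 m from the base axis. Payload 9.4 kg.
Tool frame: the origin (TCP) lies at the very end of the fingers, on their centre line; the grasp point (between the pads) lies 19 mm behind it; z points along the fingers, y is the line along which they close (so a half turn about z gives the same grasp; the last joint's range is limited). The gripper opens to 93 mm and grips with 3 to 60 N. Pads are 15 mm wide; open, the fingers measure 128 mm over their backs; the gripper's body (75 mm by 188 mm) begins 65 mm behind the grasp point.
Start: joints at [-75.728, 34.337, -0.143, 91.639, 0.103, 54.024, -4.572], TCP at [0.232, 0.687, 0.219] pointing down, gripper open.
Joint ranges: [-147.43, 147.43], [-19.82, 112.94], [-74.19, 73.91], [6.32, 146.72], [-59.91, 239.91], [6.04, 106.73], [-150.56, 150.56]. Speed limits (degrees/s): [127.2, 127.2, 172.46, 172.46, 180, 180, 180].

## Interface

Orientations are given as [roll, pitch, yaw] about the fixed x, y, z axes, in that order (R = Rz(yaw) Ry(pitch) Rx(roll)).
In Python, from rig import observe, snapshot, camera_info, hand_in, recognise gives the robot as it stands.
- The arm moves only by the tool drive_tool, never from a script. Its argument "steps" is a list of rows, each a list of 2 entries, a list of its own where there are three numbers: the shift along the tool's x, y, z in m, then the turn, a rotation vector about the tool's x, y, z in degrees. A call has 1 to 10 rows; each row shifts and turns the commanded pose from where the row before left it, along the tool's axes as they then stand; what a row does not reach is not made up. A row lasts 1/10 s, in which the tool goes at most 50 mm and 8.59 degrees, less where a joint would pass 70% of its speed; a pose out of reach is approached as far as the arm can. A call is refused whole if a number of a shift passes 0.05 or a number of a turn 8.59, either way. A call with a gripper value outside its range is refused whole. "jaw" is the closure, from 0 (fully open) to 1 (shut), set as the call begins (left out, the last holds). The fingers move at their own pace and stop on an object; "squeeze" is the grip in N (left out, the last holds). Time passes only in rows, so rows that do not move let the fingers close. It gives the time, the measured TCP pose, the force, the opening and the grip force at its end, in the units of the state.
- observe(): the state, without advancing time (a new reading comes with each control period).
- snapshot(name): name is "scene" or "top"; returns the picture (400x640x3 uint8, blue, green, red); there is no depth.
- camera_info(name): a dict with "intrinsics" (3x3 intrinsics, pixels), "k1" (the pictures are not rectified: a ray, as slopes to the right and down, at radius r is drawn at 1 + k1 r^2 times it, then the intrinsics apply), "extrinsics" (4x4, takes a point from world to camera coordinates). Camera axes: x right, y down, z forward; pixel columns grow to the right and rows downward; lengths in m; the calibration is good to about 2 mm. A picture is of the moment at which its call begins. camera_info takes no time and is no camera call.
- hand_in(): hands the job in; it is judged then, once.
Trained networks look in the newest picture that a camera, given by its name, has taken for a name from the list of things; names that differ only in an ending like _2 or _b are one class to them, and where a whole thing is asked for, a point or a joint stands for the part that bears it (a point fixed in the world has none). Each returns a list of dicts, best first, with "confidence" (0 to 1); they miss things now and then, are a little off and sometimes report something else, mostly with a low value. They report only what shows in the picture. A call takes as long as a camera call.
- recognise(camera, target): "xy" ([column, row] in pixels, amid what is visible of it).
The state is a dict: "time_s": time; "qpos": joint angles; "qd": joint speeds; "effort": joint torques, N m; "tool_pos": TCP position; "tool_rot": TCP orientation; "contact_force": force on the tool from outside, world axes, zero at the start; "wrist_torque": the same for the moment, N m; "width": opening from 0.0 (shut) to 1.0 (fully open); "grasp_force": force on a finger pad.
Only numpy, scipy, OpenCV 4.12 (cv2) and the standard library are available. Lean on these libraries where they do the work, as an engineer would, in place of code of your own. Each camera call takes 0.05 s, during which the arm holds its last target. There are 200 camera calls.

## Task

Check both springs of the tilt stage with the fingertips, lifting nothing: press down the plate corner with the round pad, and only that corner, until its ball-headed needle stands at its index clip, not running past the clip, keep it there for about a second, and let the plate spring back to rest. Then do the same at the corner with the square pad, until the cube-headed needle stands at its own clip, and let it spring back. Do not push the needles or clips themselves, and leave the other things on the bench where they stand.

Things in the scene. Friction and masses are not known exactly. Their poses are not given: they have to be found in the camera images.
- stage: Fixed tilt stage: aluminium plate over a dark steel base 245 x 245 x 10 mm, which reaches from -90 to +155 mm along the stage's own x and y. Origin at bench height under the plate's centre; axes along the plate's edges, x roughly away from the robot (yaw within 0.6 rad).
- tilt_plate: The plate with its pads, one piece, 166 x 166 x 8 mm, upper face 79 mm above the bench at rest. This origin is its ball pivot, at (+65, +65, 65) mm of the stage; coil springs carry the two corners next to it, the corner (-65, -65) is free. Axes as the stage's at rest. Only plate and pads are to be touched.
- round_pad (a point): Centre of the top face of the round steel pad, 28 mm across and 11 mm high, on the plate corner at (-65, +65) mm of the stage; top face 90 mm above the bench at rest. Level at rest. Moves with the plate.
- square_pad (a point): Centre of the top face of the square steel pad, 28 x 28 mm and 11 mm high, on the plate corner at (+65, -65) mm of the stage; top face 90 mm above the bench at rest. Moves with the plate.
- round_tilt (a joint): Tilt (rad) of the plate about the stage's y direction through the pivot: 0 at rest, grows as the round pad goes down, 130 mm lever to the round pad, stop at 0.30. Pressing starts at about 4 N and takes about 8 N at 0.22 rad; it springs back by itself.
- square_tilt (a joint): The same about the stage's x direction: 0 at rest, grows as the square pad goes down, 130 mm lever to the square pad, same spring and stop. A press on one pad leaves the other tilt at rest, as each pad lies on the other's axis.
- round_needle: Upright thin steel needle (4.4 mm thick, 120 mm long) of the round pad, with a ball head 12 mm across. Origin at its foot, 65 mm above the bench and level with the pivot, at (+65, +125) mm of the stage.
- square_needle: Upright thin steel needle of the square pad, same size, with a cube head 11 mm wide. Origin at its foot, 65 mm above the bench, at (+125, +65) mm of the stage.
- round_tip (a point): Centre of the ball head of the round pad's needle, 120 mm above the pivot's level (185 mm above the bench) at rest. It swings along the stage's -x as the round pad goes down: 120 mm x sin(tilt).
- square_tip (a point): Centre of the cube head of the square pad's needle, 185 mm above the bench at rest. It swings along the stage's -y as the square pad goes down: 120 mm x sin(tilt).
- round_mark (a point): Index clip (dark plate 3 mm thick, 20 mm high) on the scale rail beside the ball-headed needle; point in its mid-plane, 17 mm from the needle in stage y, at tip height. The needle is on the mark when the tip's stage x equals the clip's; set 12 to 26 mm from the needle's rest place.
- square_mark (a point): The same clip on the rail beside the cube-headed needle, 17 mm beside it in stage x. The needle is on the mark when the tip's stage y equals the clip's; set 12 to 26 mm from rest.
- round_index (a joint): Place of the round pad's clip along its rail (m), measured along stage -x from the needle's rest place. Stays where it is set.
- square_index (a joint): Place of the square pad's clip along its rail (m), measured along stage -y from the needle's rest place. Stays where it is set.
- weight: Bystander: loose steel knobbed weight, 34 mm across, 50 mm high; origin under its foot.
- beaker: Bystander: loose glass beaker, 68 mm across, 85 mm high; origin under its foot.
- dish: Bystander: loose shallow glass dish, 84 mm across, 15 mm high; origin under its foot.
- dropper: Bystander: loose amber dropper bottle with rubber bulb, 44 mm across, 122 mm high; origin under its foot.
- reagent: Bystander: loose reagent bottle with screw cap, 68 mm across, 150 mm high; origin under its foot.
- spatula: Bystander: loose flat spatula, 170 mm long, lying on the bench; origin under its middle.

How it is judged (in metres and radians):
On the way, in this order (a step that is already met when the one before it is completed fails the run):
1. the round pad's corner alone is pressed and its needle stands within 3 mm of its clip for 0.5 s (x of round_tip in the frame of round_mark between -0.003 and 0.003 m and value of joint square_tilt below 0.04 rad and contact force between the fingers and tilt_plate above 0.5 N), for 0.5 s.
2. the plate is let go and has sprung back (value of joint each of round_tilt, square_tilt below 0.02 rad and not (contact force between the fingers and tilt_plate above 0.5 N)), for 0.2 s.
3. the square pad's corner alone is pressed and its needle stands within 3 mm of its clip for 0.5 s (y of square_tip in the frame of square_mark between -0.003 and 0.003 m and value of joint round_tilt below 0.04 rad and contact force between the fingers and tilt_plate above 0.5 N), for 0.5 s.
At the end, for the whole second after the job is handed in: After both presses the plate is let go and at rest, both tilts below 0.015 rad, and every bystander within 15 mm of its start (value of joint each of round_tilt, square_tilt below 0.015 rad and velocity of joint each of round_tilt, square_tilt below 0.05 rad/s and distance of each of weight, beaker, dish, dropper, reagent, spatula from where it was at the start of the episode below 0.015 m); the robot touches nothing.
It fails at once if a needle runs more than 6 mm past its clip (x of round_tip in the frame of round_mark below -0.006 m or y of square_tip in the frame of square_mark below -0.006 m).
It fails at once if the robot pushes a needle (contact force between any of the fingers, the arm and round_needle above 0.5 N or contact force between any of the fingers, the arm and square_needle above 0.5 N).
It fails at once if an index clip is shifted by more than 2 mm (distance of any of round_mark, square_mark from where it was at the start of the episode above 0.002 m).
It fails at once if a bystander is lifted, pushed or knocked more than 15 mm (distance of any of weight, beaker, dish, dropper, reagent, spatula from where it was at the start of the episode above 0.015 m).
It also fails if it takes over 58 s, if anything falls off the work surface, if the arm or the gripper's body presses on something with over 40 N, if the wrist force passes 120 N, or if a joint passes its speed limit or range.

## Working session

There is one attempt and no reset: what is moved stays moved. The work goes in short steps, Python scripts to look and compute and a tool call to move; the robot and the scene stay as the last step left them, time stands still between calls to the robot, and variables do not carry over. Pictures are saved under pics/ and viewed, at most 10 in all, crops included, and the job is handed in when it is done.

Besides the shell and the picture viewer there is one more tool, called after "Call:" in YAML: its name, and indented under it one key for each argument. drive_tool: Moves the arm, as the interface text tells. Its arguments: {"type":"object","properties":{"steps":{"type":"array","items":{"type":"array"}},"jaw":{"type":"number"},"squeeze":{"type":"number"}},"required":["steps"]}

```bash
mkdir -p pics; ls; python3 - <<'E'
from rig import *
import cv2
print(observe())
for n in ("scene","top"):
    im=snapshot(n); cv2.imwrite(f"pics/{n}0.png",im)
    print(n,camera_info(n))
    for t in ("round_pad","square_pad","round_tip","square_tip","round_mark","square_mark","round_needle","square_needle","tilt_plate","reagent","dropper","beaker"):
        print(t,[(r["xy"],r["confidence"]) for r in recognise(n,t)[:3]])
E
```

```text
pics
{'time_s': 0.0, 'qpos': array([-75.72851197,  34.38601589,  -0.14769808,  91.6790912 ,
         0.10445819,  54.02289201,  -4.57385159]), 'qd': array([ 0.00195092,  0.05725687,  0.00946192,  0.06956814, -0.13479836,
        0.04173316,  0.08640756]), 'effort': array([ 8.89936018e-04, -7.65072870e+01,  1.49798926e+00, -2.52342743e+01,
       -5.23965480e-02,  1.71741145e-02,  1.59218425e-04]), 'tool_pos': array([0.23188861, 0.68641982, 0.21775203]), 'tool_rot': array([-1.79912495e+02,  8.02755738e-03,  1.61338049e+02]), 'contact_force': array([-0.53765456,  0.2272656 ,  0.14023435]), 'wrist_torque': array([ 0.01196855,  0.02342912, -0.00321225]), 'grasp_force': 0.0, 'width': 0.9999543706391973}
scene {'intrinsics': array([[508.09442121,   0.        , 321.98182834],
       [  0.        , 508.09442121, 205.32722905],
       [  0.        ,   0.        ,   1.        ]]), 'k1': 0.030598958633648393, 'extrinsics': array([[-5.97986451e-01,  8.01505748e-01,  8.60649763e-04,
         3.48301211e-01],
       [ 5.52038243e-01,  4.12642054e-01, -7.24555252e-01,
        -2.31493231e-01],
    
[... 883 characters left out ...]
 -0.20360995,  0.61934724],
       [ 0.20341918,  0.0089143 , -0.97905116,  0.87986927],
       [ 0.        ,  0.        ,  0.        ,  1.        ]])}
round_pad [([355.7, 147.3], 0.73), ([306.3, 219.5], 0.71)]
square_pad [([303.3, 220.8], 0.95)]
round_tip []
square_tip []
round_mark [([304.3, 219.2], 0.64), ([300.0, 217.1], 0.6), ([246.9, 260.5], 0.22)]
square_mark [([304.0, 217.9], 0.33)]
round_needle [([375.6, 271.7], 0.65), ([243.7, 259.7], 0.57)]
square_needle [([300.4, 291.6], 0.74)]
tilt_plate [([306.0, 221.8], 0.87)]
reagent [([355.7, 144.4], 0.62), ([265.8, 159.1], 0.61), ([306.5, 218.9], 0.53)]
dropper [([227.1, 193.5], 0.89), ([299.7, 219.5], 0.55)]
beaker [([299.7, 293.0], 0.94)]
```

View pics/scene0.png

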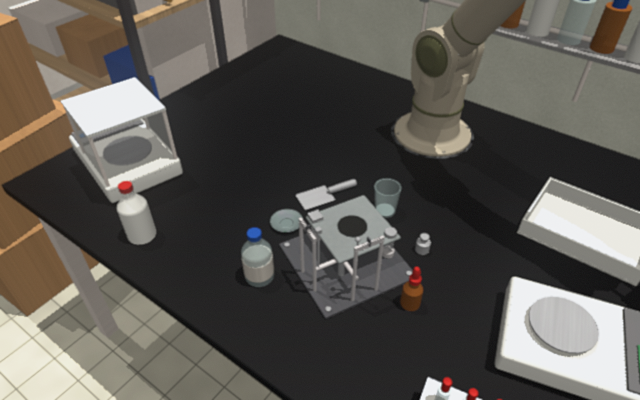

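View pics/top0.png

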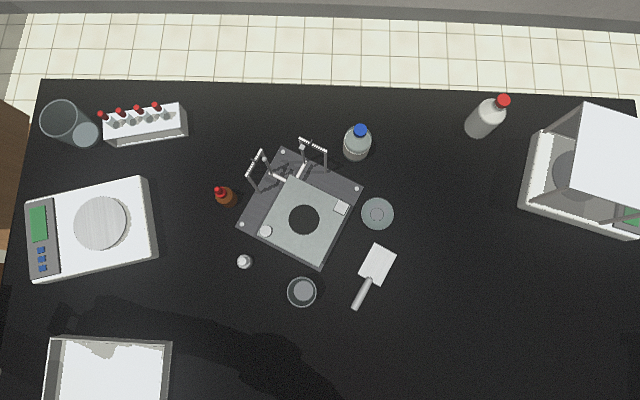

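The top view shows the round pad near (265,231), the square pad near (341,208) and the needles on the far side. I'll take enlarged crops for precise pixels.

```bash
python3 - <<'E'
import cv2
t=cv2.imread("pics/top0.png")[125:275,225:375]; s=cv2.imread("pics/scene0.png")[180:325,265:430]
cv2.imwrite("pics/tc.png",cv2.resize(t,(600,600),interpolation=cv2.INTER_CUBIC))
cv2.imwrite("pics/sc.png",cv2.resize(s,(660,580),interpolation=cv2.INTER_CUBIC))
E
```

```text
(no output)
```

View pics/tc.png

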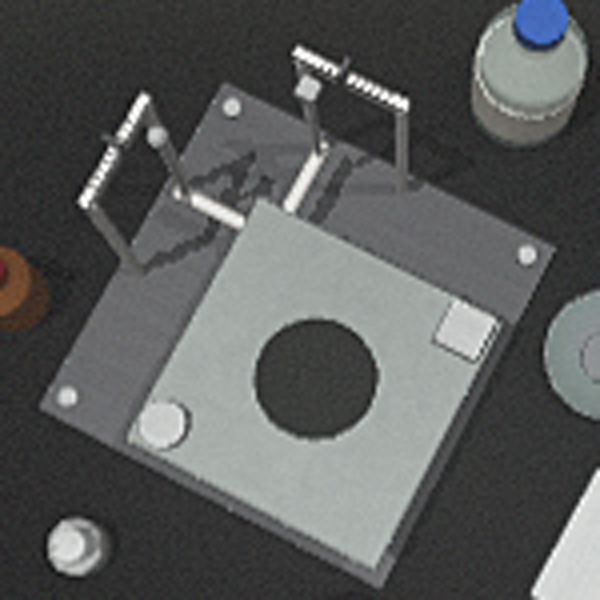

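View pics/sc.png

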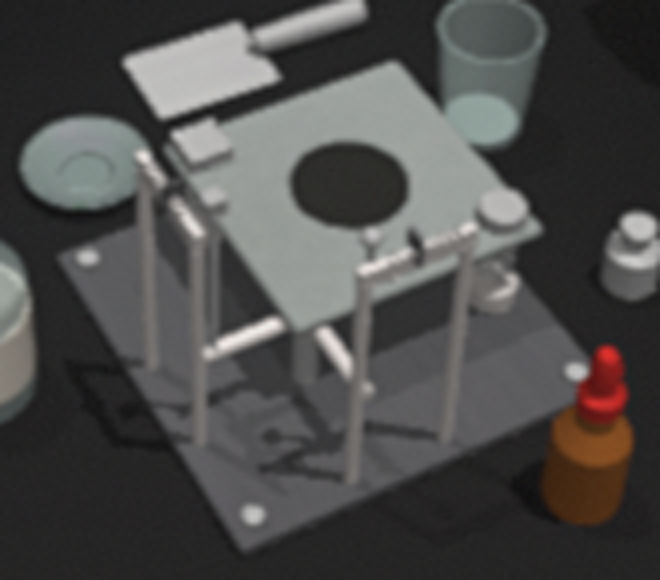

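The crops show both needles, both clips and the plate and base corners clearly. In the top crop the ball is at (157,135), the cube at (308,88), and the clips at about (112,142) and (346,67). In the scene crop the clips are at about (416,245) and (172,190). Next I'll fit the stage pose and clip indices from both views.

```bash
cat > h.py <<'E'
import numpy as np
from rig import camera_info
CI={n:camera_info(n) for n in("scene","top")}
def proj(n,P):
    c=CI[n]; p=c["extrinsics"]@np.append(P,1); s=p[:2]/p[2]; s=s*(1+c["k1"]*(s@s))
    return c["intrinsics"][:2,:2]@s+c["intrinsics"][:2,2]
def world(p,L):
    c,s=np.cos(p[2]),np.sin(p[2]); L=np.array(L)/1000
    return np.array([p[0]+c*L[0]-s*L[1],p[1]+s*L[0]+c*L[1],L[2]])
E
python3 - <<'E'
from h import *
from scipy.optimize import least_squares
obs={"top":[((164,424),(-65,65,90)),((467,328),(65,-65,90)),((225,84),(155,155,10)),((555,248),(155,-90,10)),((42,408),(-90,155,10)),((380,587),(-90,-90,10)),((157,135),(65,125,185)),((308,88),(125,65,185)),((258,198),(83,83,79)),((378,570),(-83,-83,79)),((128,438),(-83,83,79)),((112,142),"r"),((346,67),"s")],
"scene":[((245,550),(155,155,10)),((60,258),(155,-90,10)),((397,62),(-83,-83,79)),((543,230),(-83,83,79)),((300,333),(83,83,79)),((503,207),(-65,65,90)),((201,142),(65,-65,90)),((372,237),(65,125,185)),((212,200),(125,65,185)),((416,245),"r"),((172,190),"s")]}
off={"top":(225,125),"scene":(265,180)}
def L(q,l): return (65-q[3]*1e3,142,185) if l=="r" else (142,65-q[4]*1e3,185) if l=="s" else l
def res(q):
    r=[]
    for n in obs:
        k=4 if n=="top" else 5
        for uv,l in obs[n]:
            d=proj(n,world(q,L(q,l))+[0,0,0])+q[k+1+ (1 if n=='scene' else 0)*0:][:0].sum()-((np.array(uv)+.5)/4-.5+off[n]); r.append(d)
    return np.ravel(r)
s=least_squares(res,[.6,.05,-.5,.02,.02],loss="soft_l1",x_scale=.01)
print(s.x,"yaw deg",np.degrees(s.x[2])); print(np.round(res(s.x).reshape(-1,2),1).tolist())
for n,l in(("rp",(-65,65,90)),("sp",(65,-65,90)),("ball",(65,125,185)),("cube",(125,65,185))):print(n,world(s.x,l).round(4))
# bystander rough xy
for nm,uv,z in(("weight",(244,261),.04),("beaker",(301,291),.06),("dish",(377,213),.01),("dropper",(223,195),.08),("reagent",(357,143),.1)):
    f=least_squares(lambda w:proj("top",[w[0],w[1],z])-uv,[.6,0]);print(nm,f.x.round(3))
E
```

```text
[ 0.5589547   0.07115871 -0.43910159  0.01536317  0.01457048] yaw deg -25.158667870640322
[[-0.3, -0.2], [-0.5, -0.0], [-0.5, -1.2], [0.6, -0.7], [-1.1, -0.1], [0.6, 0.6], [-0.0, 0.4], [-0.0, 0.7], [0.1, -1.0], [-0.5, 0.3], [-1.1, 0.1], [0.8, 1.3], [0.1, 2.2], [-0.5, 0.3], [-1.1, -0.7], [-0.5, -0.9], [0.3, -0.6], [-1.0, -0.6], [-0.1, -0.4], [0.1, -0.3], [0.1, 0.6], [0.3, 1.0], [-0.1, 1.4], [-0.2, 1.8]]
rp [0.5278 0.1576 0.09  ]
sp [ 0.5902 -0.0153  0.09  ]
ball [0.6709 0.1567 0.185 ]
cube [0.6997 0.0769 0.185 ]
weight [0.458 0.212]
beaker [0.393 0.07 ]
dish [ 0.592 -0.111]
dropper [0.61  0.266]
reagent [ 0.744 -0.049]
```

```bash
python3 - <<'E'
from h import *
from scipy.optimize import least_squares
import cv2
from rig import snapshot
q0=[0.5590,0.0712,-0.4391]
off={"top":(225,125),"scene":(265,180)}
px=lambda n,uv:(np.array(uv)+.5)/4-.5+off[n]
def run(tip,mark,f,nm):
    # local shifts of tip (dx,dy) per-view image bias cancels: use relative to tip offset
    def res(v):
        r=[]
        for n in mark:
            b=px(n,tip[n])-proj(n,world(q0,f(None,0)))   # view bias seen at the tip
            r.append(proj(n,world(q0,f(v[0],v[1]*100)))+b-px(n,mark[n]))
        return np.ravel(r)
    s=least_squares(res,[.015,.0],x_scale=.01);print(nm,s.x,s.fun.round(2))
run({"top":(157,135),"scene":(372,237)},{"top":(112,142),"scene":(416,245)},lambda i,z:(65,125,185) if i is None else (65-i*1e3,142,185+z*10),"r")
run({"top":(308,88),"scene":(212,200)},{"top":(346,67),"scene":(172,190)},lambda i,z:(125,65,185) if i is None else (142,65-i*1e3,185+z*10),"s")
ims=[]
for n,(u,v) in(("top",(253,160)),("top",(311,143)),("scene",(368,240)),("scene",(310,228))):
    im=np.mean([snapshot(n) for _ in range(6)],0).astype(np.uint8)
    ims.append(cv2.resize(im[v-18:v+18,u-22:u+22],(396,290),interpolation=cv2.INTER_CUBIC)); print((u-22,v-18))
cv2.imwrite("pics/zoom.png",np.vstack([np.hstack(ims[:2]),np.hstack(ims[2:])]))
E
```

```text
r [0.01520188 0.00349475] [ 0.62  0.35 -0.12 -0.3 ]
s [0.01308006 0.00445395] [-0.54  0.54 -0.21 -0.22]
(231, 142)
(289, 125)
(346, 222)
(288, 210)
```

View pics/zoom.png

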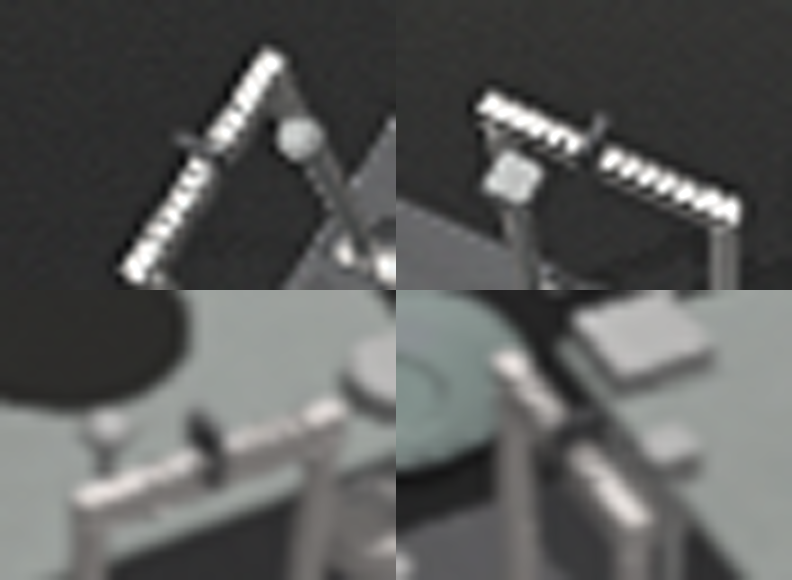

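Fit: stage yaw is −25.2°, the round clip is about 15 mm from rest and the square clip about 13–14 mm. I'm moving with the fingers shut, tool y along the pad-to-pad diagonal, so the gripper body stays clear of the needles.

Call:
drive_tool:
  steps:
    - [[0,0,-0.04],[0,0,0]]
    - [[0,0,-0.04],[0,0,0]]
    - [[-0.03,-0.027,0],[0,0,0]]
    - [[-0.03,-0.027,0],[0,0,0]]
    - [[-0.03,-0.027,0],[0,0,0]]
    - [[-0.03,-0.027,0],[0,0,0]]
    - [[-0.03,-0.027,0],[0,0,0]]
    - [[-0.03,-0.027,0],[0,0,0]]
    - [[-0.03,-0.027,0],[0,0,0]]
    - [[-0.03,-0.027,0],[0,0,0]]
  jaw: 1
  squeeze: 10

```text
time_s: 3.5
tool_pos: [0.3909, 0.4039, 0.2989]
tool_rot: [180.0, 0.0, 161.3]
contact_force: [0.2, -0.2, 0.5]
width: 0.19
grasp_force: 0.0
```

Call:
drive_tool:
  steps:
    - [[-0.03,-0.027,0],[0,0,0]]
    - [[-0.03,-0.027,0],[0,0,0]]
    - [[-0.03,-0.027,0],[0,0,0]]
    - [[-0.03,-0.027,0],[0,0,0]]
    - [[-0.03,-0.027,0],[0,0,0]]
    - [[0,0,0],[0,0,-7.7]]
    - [[0,0,0],[0,0,-7.7]]
    - [[0,0,0],[0,0,-7.7]]
    - [[0,0,0],[0,0,-7.7]]
    - [[0,0,0],[0,0,-7.7]]

```text
time_s: 4.5
tool_pos: [0.4893, 0.2295, 0.2988]
tool_rot: [180.0, 0.0, -159.9]
contact_force: [0.8, -0.5, -0.1]
width: 0.005
grasp_force: 0.0
```

Call:
drive_tool:
  steps:
    - [[0,0,0],[0,0,0]]
    - [[0,0,0],[0,0,0]]
    - [[0,0,0],[0,0,0]]

```text
time_s: 4.8
tool_pos: [0.4892, 0.2295, 0.2987]
tool_rot: [-180.0, 0.0, -160.3]
contact_force: [-1.1, 0.3, 0.1]
width: 0.005
grasp_force: 0.0
```

Call:
drive_tool:
  steps:
    - [[-0.006,-0.04,0],[0,0,0]]
    - [[-0.006,-0.041,0],[0,0,0]]
    - [[0,0,0.045],[0,0,0]]
    - [[0,0,0.045],[0,0,0]]
    - [[0,0,0.045],[0,0,0]]
    - [[0,0,0.035],[0,0,0]]
    - [[0,0,0.015],[0,0,0]]
    - [[0,0,0],[0,0,0]]
    - [[0,0,0],[0,0,0]]

```text
time_s: 5.7
tool_pos: [0.5282, 0.1575, 0.1139]
tool_rot: [-180.0, -0.0, -160.2]
contact_force: [0.8, 0.1, -0.1]
width: 0.004
grasp_force: 0.0
```

```bash
python3 - <<'E'
from rig import *
import cv2,numpy as np
o=observe();print(o["tool_pos"],o["tool_rot"],o["contact_force"])
t=snapshot("top")[125:275,225:375]; s=snapshot("scene")[165:315,265:415+10]
cv2.imwrite("pics/near1.png",np.hstack([cv2.resize(t,(390,390),interpolation=cv2.INTER_CUBIC),cv2.resize(s,(410,390),interpolation=cv2.INTER_CUBIC)]))
E
```

```text
[0.52820434 0.15751987 0.11390634] [-1.79986822e+02 -5.53090484e-03 -1.60223157e+02] [ 0.83644603  0.0874511  -0.14709479]
```

View pics/near1.png

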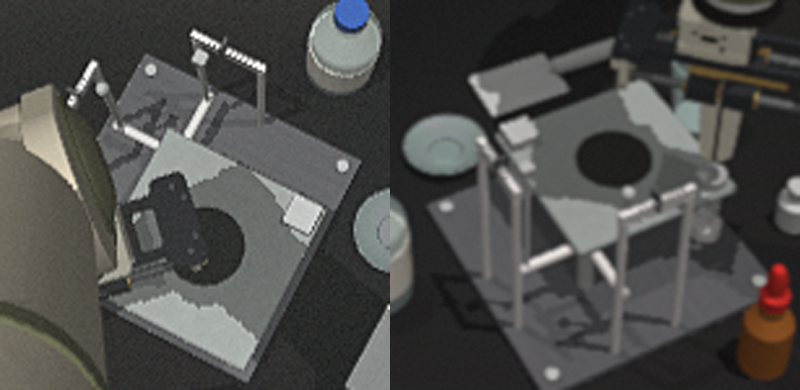

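Both views show the fingers standing above the round pad, clear of needles and rails, and the scene camera still sees ball and clip. I'm pressing down gently to find contact.

Call:
drive_tool:
  steps:
    - [[0,0,0.01],[0,0,0]]
    - [[0,0,0.01],[0,0,0]]
    - [[0,0,0.004],[0,0,0]]
    - [[0,0,0.003],[0,0,0]]
    - [[0,0,0.003],[0,0,0]]
    - [[0,0,0],[0,0,0]]
    - [[0,0,0],[0,0,0]]

```text
time_s: 6.5
tool_pos: [0.5269, 0.1578, 0.0835]
tool_rot: [180.0, -0.1, -160.1]
contact_force: [-4.4, 2.0, 6.2]
width: 0.002
grasp_force: 3.2
```

Call:
drive_tool:
  steps:
    - [[0,0,0.003],[0,0,0]]
    - [[0,0,0.003],[0,0,0]]
    - [[0,0,0],[0,0,0]]
    - [[0,0,0],[0,0,0]]

```text
time_s: 6.9
tool_pos: [0.5264, 0.158, 0.0775]
tool_rot: [179.9, -0.1, -160.1]
contact_force: [-5.3, 2.0, 6.8]
width: 0.004
grasp_force: 3.8
```

```bash
cat > look.py <<'E'
from h import *
from rig import *
import cv2,sys
nm,u,v,cam=sys.argv[1],int(sys.argv[2]),int(sys.argv[3]),sys.argv[4]
o=observe();print(o["tool_pos"],o["contact_force"])
im=np.mean([snapshot(cam) for _ in range(4)],0)
ref=cv2.imread(f"pics/{cam}0.png")
z=lambda a:cv2.resize(a[v-20:v+20,u-20:u+20].astype(np.uint8),(400,400),interpolation=cv2.INTER_CUBIC)
cv2.imwrite(f"pics/{nm}.png",np.hstack([z(ref),z(im)]))
E
python3 look.py p1 368 238 scene
```

```text
[0.52644096 0.15804173 0.07752972] [-5.25632579  1.951384    6.84156898]
```

View pics/p1.png

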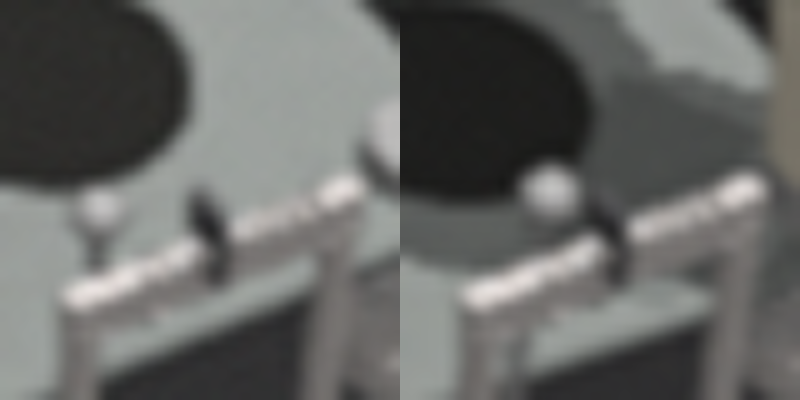

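The ball has moved from about (98,208) to (150,190) in the 10x crop, toward the clip centred at about (209,237). I'll compute the remaining distance.

```bash
python3 - <<'E'
from h import *
from scipy.optimize import least_squares
q=[0.5590,0.0712,-0.4391]
o=np.array([348,218]); px=lambda a:(np.array(a)+.5)/10-.5+o
rest=px((98,208)); now=px((150,190)); clip=px((209,237))
b=rest-proj("scene",world(q,(65,125,185)))
tip=lambda t:(65-120*np.sin(t),125,65+120*np.cos(t))
f=lambda t:proj("scene",world(q,tip(t[0])))+b-now
s=least_squares(f,[.1]);print("tip mm",120*np.sin(s.x),s.fun)
for dz in(0,2,4):
  s=least_squares(lambda i:proj("scene",world(q,(65-i[0],142,185+dz)))+b-clip,[15]);print(dz,"clip",s.x,s.fun)
s=least_squares(lambda i:proj("scene",world(q,(65-i[0],142,185+i[1])))+b-clip,[15,0]);print(s.x)
E
```

```text
tip mm [12.37349409] [-0.02782561 -0.08584397]
0 clip [15.83950177] [-0.06065986 -0.14795949]
2 clip [15.1546258] [-0.28531532 -0.69678519]
4 clip [14.47086942] [-0.51019756 -1.24751642]
[16.02473761 -0.54037298]
```

Call:
drive_tool:
  steps:
    - [[0,0,0.0015],[0,0,0]]
    - [[0,0,0.0015],[0,0,0]]
    - [[0,0,0],[0,0,0]]
    - [[0,0,0],[0,0,0]]
    - [[0,0,0],[0,0,0]]
    - [[0,0,0],[0,0,0]]
    - [[0,0,0],[0,0,0]]

```text
time_s: 7.8
tool_pos: [0.5263, 0.1581, 0.0746]
tool_rot: [179.9, -0.1, -160.1]
contact_force: [-6.0, 3.0, 6.5]
width: 0.006
grasp_force: 4.1
```

```bash
python3 look.py p2 368 238 scene
```

```text
[0.52626346 0.15809874 0.07460568] [-5.9972393   2.98219947  6.52028031]
```

View pics/p2.png

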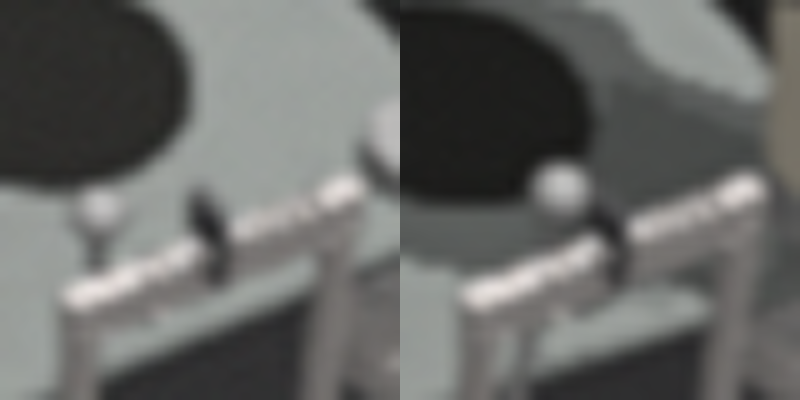

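The ball is now at about (160,187), which puts the tip at about 14.8 mm against the clip's 15.2–16. I'll nudge 0.8 mm further and hold for a second, then release.

Call:
drive_tool:
  steps:
    - [[0,0,0.0008],[0,0,0]]
    - [[0,0,0],[0,0,0]]
    - [[0,0,0],[0,0,0]]
    - [[0,0,0],[0,0,0]]
    - [[0,0,0],[0,0,0]]
    - [[0,0,0],[0,0,0]]
    - [[0,0,0],[0,0,0]]
    - [[0,0,0],[0,0,0]]
    - [[0,0,0],[0,0,0]]
    - [[0,0,0],[0,0,0]]

```text
time_s: 9.0
tool_pos: [0.5262, 0.1581, 0.0738]
tool_rot: [179.9, -0.1, -160.1]
contact_force: [-5.2, 2.7, 7.7]
width: 0.004
grasp_force: 4.2
```

Call:
drive_tool:
  steps:
    - [[0,0,-0.004],[0,0,0]]
    - [[0,0,-0.004],[0,0,0]]
    - [[0,0,-0.004],[0,0,0]]
    - [[0,0,-0.004],[0,0,0]]
    - [[0,0,-0.006],[0,0,0]]
    - [[0,0,-0.02],[0,0,0]]
    - [[0,0,-0.04],[0,0,0]]
    - [[0,0,0],[0,0,0]]
    - [[0,0,0],[0,0,0]]
    - [[0,0,0],[0,0,0]]

```text
time_s: 10.0
tool_pos: [0.5276, 0.1572, 0.1552]
tool_rot: [-180.0, -0.1, -160.2]
contact_force: [-1.1, -0.4, 0.5]
width: 0.003
grasp_force: 0.0
```

Call:
drive_tool:
  steps:
    - [[0,-0.04,0],[0,0,0]]
    - [[0,-0.045,0],[0,0,0]]
    - [[0,-0.045,0],[0,0,0]]
    - [[0,-0.04,0],[0,0,0]]
    - [[0,-0.0135,0],[0,0,0]]
    - [[0,0,0.025],[0,0,0]]
    - [[0,0,0.02],[0,0,0]]
    - [[0,0,0],[0,0,0]]
    - [[0,0,0],[0,0,0]]
    - [[0,0,0],[0,0,0]]

```text
time_s: 11.0
tool_pos: [0.5905, -0.0148, 0.1114]
tool_rot: [-180.0, 0.0, -160.1]
contact_force: [-0.5, -1.2, -0.3]
width: 0.004
grasp_force: 0.0
```

```bash
python3 - <<'E'
from rig import *
import cv2,numpy as np
o=observe();print(o["tool_pos"],o["tool_rot"],o["contact_force"])
t=snapshot("top")[115:265,235:385]; s=snapshot("scene")[165:315,265:415]
cv2.imwrite("pics/near2.png",np.hstack([cv2.resize(t,(400,400),interpolation=cv2.INTER_CUBIC),cv2.resize(s,(400,400),interpolation=cv2.INTER_CUBIC)]))
E
```

```text
[ 0.59052081 -0.01479392  0.11136334] [-1.79994178e+02  2.76207620e-02 -1.60129262e+02] [-0.45727092 -1.17959729 -0.2952755 ]
```

View pics/near2.png

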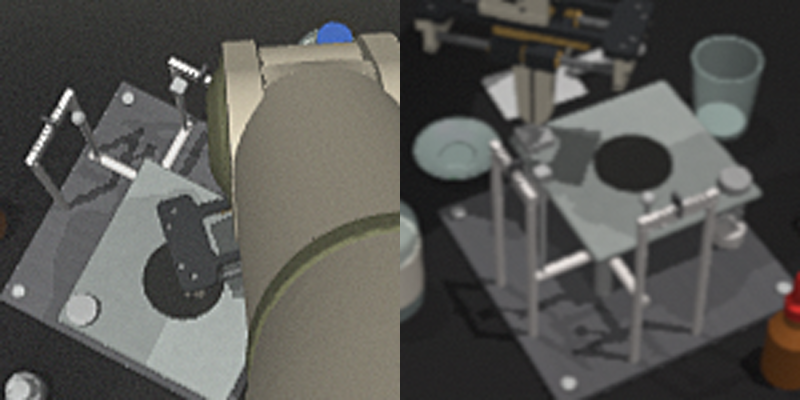

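The round pad sprung back and the fingers stand above the square pad, with cube and clip visible in both views. I'm pressing to just short of the estimated clip place.

Call:
drive_tool:
  steps:
    - [[0,0,0.01],[0,0,0]]
    - [[0,0,0.009],[0,0,0]]
    - [[0,0,0.004],[0,0,0]]
    - [[0,0,0.004],[0,0,0]]
    - [[0,0,0.004],[0,0,0]]
    - [[0,0,0.002],[0,0,0]]
    - [[0,0,0],[0,0,0]]
    - [[0,0,0],[0,0,0]]

```text
time_s: 11.9
tool_pos: [0.5896, -0.0167, 0.0777]
tool_rot: [-180.0, -0.1, -160.2]
contact_force: [-2.2, -4.6, 6.9]
width: 0.004
grasp_force: 3.7
```

```bash
python3 - <<'E'
from rig import *
import cv2,numpy as np
o=observe();print(o["tool_pos"],o["contact_force"])
def z(c,u,v,im): return cv2.resize(im[v-14:v+14,u-20:u+20].astype(np.uint8),(400,280),interpolation=cv2.INTER_CUBIC)
r=[]
for c,u,v in(("top",308,146),("scene",312,230)):
    im=np.mean([snapshot(c) for _ in range(4)],0); r.append(np.hstack([z(c,u,v,cv2.imread(f"pics/{c}0.png")),z(c,u,v,im)]))
cv2.imwrite("pics/p3.png",np.vstack(r))
E
```

```text
[ 0.58961598 -0.01667831  0.07770359] [-2.19043276 -4.61274094  6.8693432 ]
```

View pics/p3.png

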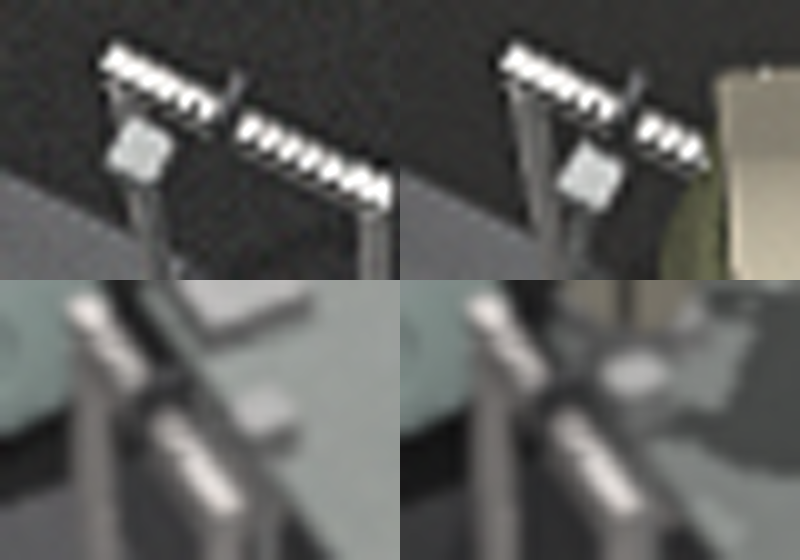

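The cube has moved from (140,150) to (190,177) in the top crop, with the clip at about (229,108). In the scene crop it moved from (267,407) to (236,374), with the clip at about (155,395).

```bash
python3 - <<'E'
from h import *
from scipy.optimize import least_squares
q=[0.5590,0.0712,-0.4391]
O={"top":(288,132),"scene":(292,216)}
D={"top":((140,150),(190,177),(229,108)),"scene":((267,127),(236,94),(155,115))}
px=lambda n,a:(np.array(a)+.5)/10-.5+O[n]
tip=lambda t:(125,65-120*np.sin(t),65+120*np.cos(t))
F=[]
for n in D:
  r,w,c=[px(n,a) for a in D[n]]; b=r-proj(n,world(q,tip(0)))
  s=least_squares(lambda t:proj(n,world(q,tip(t[0])))+b-w,[.1]);print(n,"tip",120*np.sin(s.x),s.fun.round(2),"bias",b.round(2))
  g=lambda i,n=n,b=b,c=c:proj(n,world(q,(142,65-i[0],185+i[1])))+b-c
  F.append(g)
  for dz in(-3,0,4):
    s=least_squares(lambda i:g([i[0],dz]),[14]);print("  dz",dz,"clip",s.x,s.fun.round(2))
s=least_squares(lambda i:np.ravel([f(i) for f in F]),[14,0]);print("both",s.x,s.fun.round(2))
E
```

```text
top tip [12.32585708] [ 0.06 -0.12] bias [-0.04 -0.71]
  dz -3 clip [12.12731336] [-0.22  0.46]
  dz 0 clip [12.66410127] [-0.05  0.1 ]
  dz 4 clip [13.37951289] [ 0.19 -0.38]
scene tip [12.37498768] [ 0.34 -0.28] bias [ 0.3 -2.4]
  dz -3 clip [16.79007991] [ 0.25 -0.18]
  dz 0 clip [14.58365065] [ 0.7 -0.5]
  dz 4 clip [11.64587395] [ 1.31 -0.93]
both [13.43767172  0.02527888] [ 0.27  0.25  0.95 -0.15]
```

Tip at 12.3 mm, clip at about 13.3. I'll go 1 mm further, hold and release.

Call:
drive_tool:
  steps:
    - [[0,0,0.001],[0,0,0]]
    - [[0,0,0],[0,0,0]]
    - [[0,0,0],[0,0,0]]
    - [[0,0,0],[0,0,0]]
    - [[0,0,0],[0,0,0]]
    - [[0,0,0],[0,0,0]]
    - [[0,0,0],[0,0,0]]
    - [[0,0,0],[0,0,0]]
    - [[0,0,0],[0,0,0]]
    - [[0,0,0],[0,0,0]]

```text
time_s: 13.3
tool_pos: [0.5896, -0.0167, 0.0768]
tool_rot: [-179.9, -0.1, -160.2]
contact_force: [-1.8, -2.8, 6.5]
width: 0.005
grasp_force: 3.7
```

Call:
drive_tool:
  steps:
    - [[0,0,-0.004],[0,0,0]]
    - [[0,0,-0.004],[0,0,0]]
    - [[0,0,-0.004],[0,0,0]]
    - [[0,0,-0.004],[0,0,0]]
    - [[0,0,-0.02],[0,0,0]]
    - [[0,0,-0.04],[0,0,0]]
    - [[0,0,-0.04],[0,0,0]]
    - [[0,0,-0.02],[0,0,0]]
    - [[0,0,0],[0,0,0]]
    - [[0,0,0],[0,0,0]]

```text
time_s: 14.3
tool_pos: [0.59, -0.0152, 0.2125]
tool_rot: [180.0, 0.0, -160.2]
contact_force: [-0.1, 0.7, -0.1]
width: 0.004
grasp_force: 0.0
```

Call:
drive_tool:
  steps:
    - [[0,0,0],[0,0,0]]
    - [[0,0,0],[0,0,0]]
    - [[0,0,0],[0,0,0]]
    - [[0,0,0],[0,0,0]]
    - [[0,0,0],[0,0,0]]

```text
time_s: 14.8
tool_pos: [0.5902, -0.0152, 0.2125]
tool_rot: [180.0, -0.0, -160.2]
contact_force: [0.6, 0.4, -0.1]
width: 0.005
grasp_force: 0.0
```

```bash
python3 -c "
from rig import *
print(observe()['contact_force'],hand_in())"
```

```text
the job is handed in; nothing more can be done
[ 0.57418444  0.35238944 -0.06677327] None
```

Both pads were pressed to within about 1 mm of their clips by camera estimate, held for about a second each and released; the job is handed in at about 15 s, but it returned no verdict and I took no picture after the second release.

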